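Unscrew the leaning jar's cap

ROBOT

A 6-joint arm with a two-finger parallel gripper is mounted at the origin on a cart in front of the work surface, level with it; the furniture and walls round the work are solid. World frame = base frame: x ahead of the robot, y to its left, z up, the work surface at z = 0. Lengths are in m, angles in degrees, forces in N, time in s.
With the tool pointing down it reaches from about 0.275 to 0.825 m from the base axis. Payload 4.9 kg.
Tool frame: the origin (TCP) lies on the front face of the gripper's body, between the roots of the fingers; the fingertips stand 73 mm ahead of it and the grasp point (between the pads) lies 54 mm ahead of it (manip.nose_length is the distance from the TCP to the fingertips, in m); y points along the fingers, z is the direction in which the jaws open and shut, and the axes are right-handed (so a half turn about y gives the same grasp; the last joint's range is limited). The gripper opens to 85 mm and grips with 20 to 120 N. Pads are 22 mm wide; open, the fingers measure 114 mm over their backs; the gripper's body (76 mm by 85 mm) begins 54 mm behind the grasp point. The pads swing forward as they close: fully open they stand 13 mm farther back than shut.
Start: joints at [-72.892, 18.69, -11.035, 60.275, 0, 82.311], TCP at [0.231, -0.499, 0.304] pointing down, gripper open.
Joint ranges: [-152.03, 152.03], [-55.5, 102.48], [-74.3, 77.21], [-110.64, 120.58], [-84.22, 78.4], [-180, 180]. Speed limits (degrees/s): [147.25, 147.25, 180, 180, 180, 180].

INTERFACE

Orientations are given as a 3x3 rotation matrix whose columns are the frame's x, y, z axes.
In Python, from workcell import observe, read_camera, camera_params, manip gives the robot as it stands. The module is installed in compiled form; this text tells all that it offers.
- The arm moves only by the tool apply_moves, never from a script. Its argument "increments" is a list of rows, each an object with "linear": the shift along the tool's x, y, z normalised to -1 to 1, where 1 is 0.03 m, a list of three; "rot": the turn, a rotation vector about the tool's x, y, z normalised to -1 to 1, where 1 is 2 pi rad, a list of three; "fingers": the closure in counts, from 0 (fully open) to 255 (shut). In form: [{"linear": [tx, ty, tz], "rot": [rx, ry, rz], "fingers": fingers}, ...]. A call has 1 to 20 rows; each row shifts and turns the commanded pose from where the row before left it, along the tool's axes as they then stand; what a row does not reach is not made up. A row lasts 1/10 s, in which the tool goes at most 50 mm and 8.59 degrees, less where a joint would pass 70% of its speed; a pose out of reach is approached as far as the arm can. A call with a number of a shift or a turn outside -1 to 1 is refused whole. A call with a gripper value outside its range is refused whole. The fingers move at their own pace and stop on an object; "grip_force" is the grip in N (left out, the last holds). Time passes only in rows, so rows that do not move let the fingers close. It gives the time, the measured TCP pose, the force and the opening at its end, in the units of the state.
- observe(): the state, without advancing time (a new reading comes with each control period).
- read_camera(name): name is "scene" or "top"; returns the picture (480x640x3 uint8, blue, green, red); there is no depth.
- camera_params(name): a dict with "K" (3x3 intrinsics, pixels), "T" (4x4, takes a point from camera to world coordinates). Camera axes: x right, y up, looking along -z (the intrinsics and any distortion apply to the point x, -y, -z); pixel columns grow to the right and rows downward; lengths in m; the calibration is good to about 2 mm. A picture is of the moment at which its call begins. camera_params takes no time and is no camera call.
- manip.hand_in(): hands the job in, once; it reports no verdict.
The state is a dict: "t": time; "joint_positions": joint angles; "qd": joint speeds; "joint_efforts": joint torques, N m; "tool_pos": TCP position; "tool_rot": TCP orientation; "force": force on the tool from outside, world axes, zero at the start; "ft_torque": the same for the moment, N m; "opening": opening from 0.0 (shut) to 1.0 (fully open).
Only numpy, scipy, OpenCV 4.12 (cv2) and the standard library are available. Lean on these libraries where they do the work, as an engineer would, in place of code of your own. Each camera call takes 0.05 s, during which the arm holds its last target. There are 200 camera calls.

TASK

The jar in the leaning stand is wanted open for dispensing: unscrew its orange cap anticlockwise, regripping as you twist, until it comes off freely (do not wrench it off by force). Then set the cap down gently, flat and open side down, inside the grey tray, let go of it, and leave the other jars standing where they are.

Things in the scene. Friction and masses are not known exactly. Their poses are not given: they have to be found in the camera images.
- cap_center (a point): Orange screw cap with a ribbed side: 58 mm outside diameter, 30 mm high, about 60 g, a hollow cup, open towards its -z. The point is its centre, 15 mm below the flat top; z is its axis, out through the top. It starts screwed tight on the jar.
- jar_mouth (a point): Centre of the rim of the white jar clamped immovably in the stand. z is the jar's axis, out of the mouth; it leans 30 degrees from vertical, towards the stand's -x (robot) side. With the cap tight, cap_center lies 11 mm below this point along z. Under the cap there is 8 mm of neck (38 mm across), then a shoulder that widens from 48 to 66 mm over the next 14 mm.
- stand: Black and grey stand of the jar, fixed to the bench: base plate 150 x 116 mm, 12 mm thick, origin at the centre of its underside, z up, the jar leans towards its -x. The stand's parts beside and in front of the jar reach up to 85 mm; the tight cap's centre is 20 mm to its -x side of the origin and 148 mm above the bench.
- tray_floor (a point): Centre of the inner floor of a grey square tray, 160 x 160 mm outside, walls 25 mm high and 5 mm thick, floor 5 mm above the bench, fixed; z up, x and y along its sides. A tall dark drawer cabinet stands on the bench behind and to the left (from x = 0.60, left of y = 0.03): keep the arm clear of it.
- powder_jar_1: Bystander, loose: white jar with a pink lid, 57 mm across, 66 mm tall. Origin at the centre of its underside, z up.
- powder_jar_3: Bystander, loose: white jar with a green lid, 57 mm across, 66 mm tall. Origin at the centre of its underside, z up.
- cap: The same orange cap; origin at the centre of its open edge, z out through its flat top.
- jar: The white jar, 66 mm across, with a blue band; origin at its foot, 140 mm below the rim. Right-handed thread, 20 mm rise per turn: looking at the cap's top, it unscrews anticlockwise. About 240 degrees frees it, risen 13 mm. A sprung plug (6 to 12 N, over the first 2.5 mm of rise) keeps it tight: the first part of the turn takes about 0.2 N m. Part-way the cap stays where it is let go.
Things that resemble listed ones, but are neither listed nor needed, are in the scene too. What is meant by the cap is not red, and is the larger of those in its own colour.

How it is judged:
By the outcome, as a careful person would: the job done as asked, in the order asked, and still so for the second after the job is handed in, with the robot touching nothing.
It also fails if it takes over 58 s, if anything falls off the work surface, if the arm or the gripper's body presses on something with over 40 N, if the wrist force passes 120 N, or if a joint passes its speed limit or range.

## Working session

There is one attempt and no reset: what is moved stays moved. The work goes in short steps, Python scripts to look and compute and a tool call to move; the robot and the scene stay as the last step left them, time stands still between calls to the robot, and variables do not carry over. Pictures are saved under pics/ and viewed, about 8 in all and at most 12, crops included, and the job is handed in when it is done.

Besides the shell and the picture viewer there is one more tool, called after "Request:" as name([rows], argument=value, ...), one row to a line, values as JSON. apply_moves: Moves the arm, as the interface text tells. Scaled input: -1 to 1 covers 0.03 m each way for a shift and 2 pi rad each way for a turn. Its arguments: {"type":"object","properties":{"increments":{"type":"array","items":{"type":"object","properties":{"linear":{"type":"array","items":{"type":"number"}},"rot":{"type":"array","items":{"type":"number"}},"fingers":{"type":"number"}}}},"grip_force":{"type":"number"}},"required":["increments"]}

```bash
mkdir -p pics
python3 - <<'E'
from workcell import observe, read_camera, camera_params, manip
import cv2
for n in("scene","top"):
    cv2.imwrite(f"pics/{n}0.png",read_camera(n)); p=camera_params(n); print(n,p)
print(observe())
E
```

```text
scene {'K': array([[537.16651421,   0.        , 319.4082903 ],
       [  0.        , 537.16651421, 238.94404746],
       [  0.        ,   0.        ,   1.        ]]), 'T': array([[ 0.73620104, -0.48961026,  0.46721495,  1.04711604],
       [ 0.6765708 ,  0.54890799, -0.49086859, -0.6231927 ],
       [-0.01612372,  0.67748196,  0.73536264,  0.87643864],
       [ 0.        ,  0.        ,  0.        ,  1.        ]])}
top {'K': array([[547.65361833,   0.        , 320.95954489],
       [  0.        , 547.65361833, 247.6963367 ],
       [  0.        ,   0.        ,   1.        ]]), 'T': array([[-0.02384687,  0.9905664 , -0.13494272,  0.41860417],
       [-0.99935647, -0.02723798, -0.02333957, -0.10813717],
       [-0.02679497,  0.1342993 ,  0.99057848,  1.25331312],
       [ 0.        ,  0.        ,  0.        ,  1.        ]])}
{'t': 0.1, 'joint_positions': array([-7.28912281e+01,  1.87268061e+01, -1.10847285e+01,  6.02745326e+01,
        9.28412602e-04,  8.23117698e+01]), 'qd': array([-0.12654152,  0.00684489,  0.24321231,  0.06880908,  0.02122068,
       -0.00766417]), 'joint_efforts': array([ 1.52110053e-03, -4.44238436e+01,  2.63039285e+01,  7.85420823e-03,
       -8.37658263e-05, -4.43359951e-06]), 'tool_pos': array([ 0.23057649, -0.49889849,  0.30320101]), 'tool_rot': array([[-9.07799476e-01, -4.26427203e-04,  4.19404256e-01],
       [-4.19404417e-01,  1.44044876e-03, -9.07798359e-01],
       [-2.17020425e-04, -9.99998872e-01, -1.48648408e-03]]), 'force': array([0.51497576, 0.22307246, 0.26598834]), 'ft_torque': array([-0.04819217,  0.0671818 , -0.00862417]), 'opening': 0.9965570976652396}
```

View pics/scene0.png

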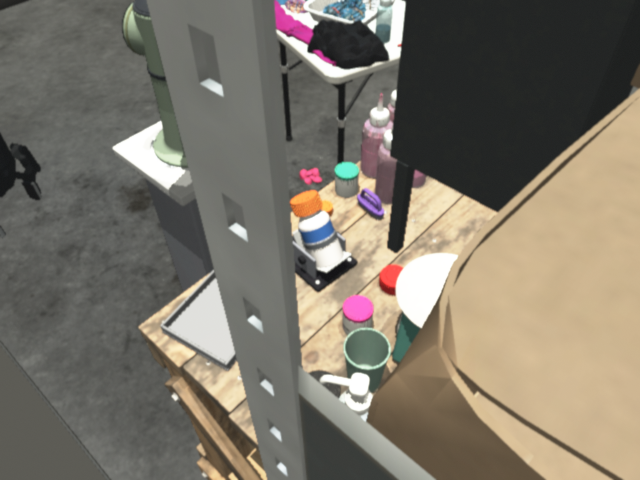

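View pics/top0.png

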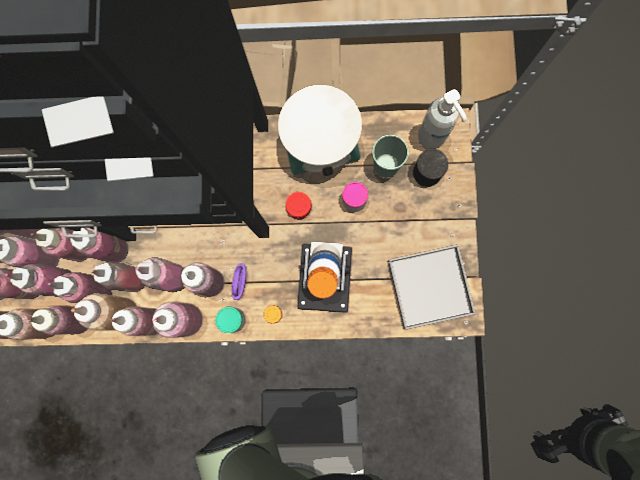

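The scene view shows the orange cap at about (306,204), with the tray partly hidden by a post. In the top view the cap is at about (322,283), the stand base at (325,277) and the tray at (431,287). The pink jar is at (355,195), the green one at (229,319), and a smaller orange decoy at (272,314). I'll enlarge both.

Run:
```python
import cv2,numpy as np
t=cv2.imread("pics/top0.png")[230:340,290:485]; s=cv2.imread("pics/scene0.png")[180:300,270:370]
cv2.imwrite("pics/tc.png",cv2.resize(t,None,fx=4,fy=4,interpolation=2)); cv2.imwrite("pics/sc.png",cv2.resize(s,None,fx=5,fy=5,interpolation=2))
```

```text
(no output)
```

View pics/tc.png

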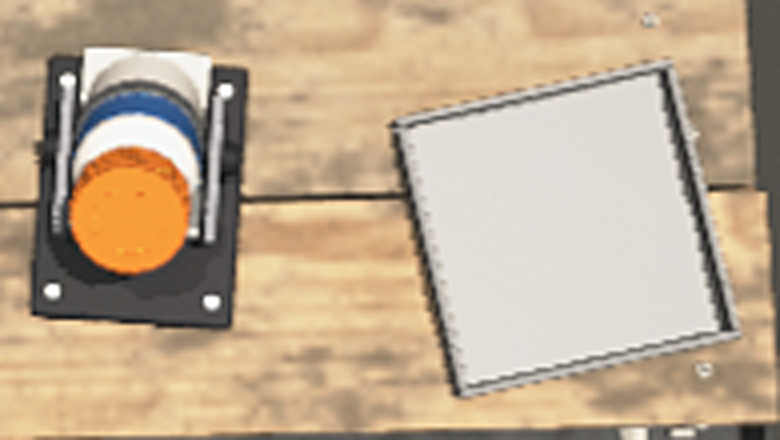

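View pics/sc.png

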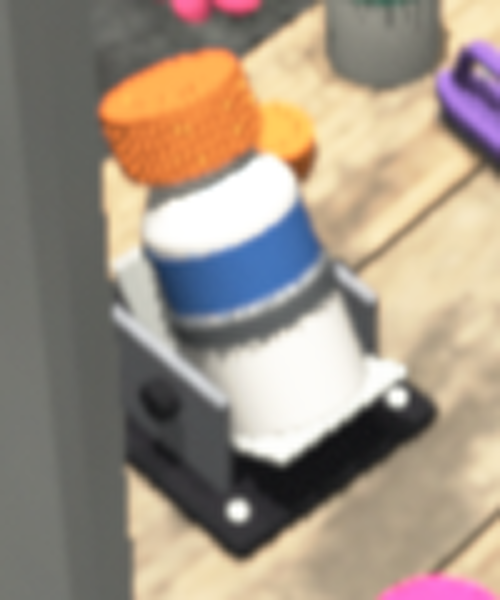

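The top crop gives base plate corners (50,56), (247,70), (229,328), (33,314), tray corners (393,122), (668,63), (740,332), (460,397), and a cap top face centred at about (130,217). In the scene crop the cap's top face is centred near (175,88).

```bash
cat > h.py <<'E'
import numpy as np
from workcell import camera_params
def ray(n,uv):
    p=camera_params(n);K,T=p["K"],p["T"]
    d=np.linalg.solve(K,[uv[0],uv[1],1.]);return T[:3,3],T[:3,:3]@[d[0],-d[1],-d[2]]
def onz(n,uv,z):
    o,d=ray(n,uv);return o+d*(z-o[2])/d[2]
def proj(n,P):
    p=camera_params(n);K,T=p["K"],p["T"];c=T[:3,:3].T@(np.asarray(P)-T[:3,3]);q=K@[c[0],-c[1],-c[2]];return q[:2]/q[2]
def tri(obs):
    A=0;b=0
    for n,uv in obs:
        o,d=ray(n,uv);d=d/np.linalg.norm(d);M=np.eye(3)-np.outer(d,d);A=A+M;b=b+M@o
    return np.linalg.solve(A,b)
E
python3 - <<'E'
from h import *
np.set_printoptions(precision=4,suppress=True)
t=lambda q:np.array(q)/4+[290-.375,230-.375]
s=lambda q:np.array(q)/5+[270-.4,180-.4]
st=np.array([onz("top",t(q),.012) for q in[(50,56),(247,70),(229,328),(33,314)]])
tr=np.array([onz("top",t(q),.025) for q in[(393,122),(668,63),(740,332),(460,397)]])
for c in(st,tr):
    print(c.mean(0),np.linalg.norm(c-np.roll(c,-1,0),axis=1)); 
    dx=(c[0]+c[1]-c[2]-c[3]);print("yaw x",np.degrees(np.arctan2(dx[1],dx[0])), np.degrees(np.arctan2(*(c[0]+c[3]-c[1]-c[2])[[0,1]]))*-1)
sc=np.array([onz("scene",s(q),.012) for q in [(437,410),(245,557)]]);print("scene near corners",sc)
print("captop tri",tri([("top",t((130,217))),("scene",s((175,88)))]))
dx=st[0]+st[1]-st[2]-st[3];th=np.arctan2(dx[1],dx[0]);X=np.array([np.cos(th),np.sin(th),0])
o=st.mean(0);o[2]=0
cc=o-.02*X+[0,0,.148]; ax=-X*.5+[0,0,np.cos(np.pi/6)]
print("cap_center",cc,"axis",ax,"top",cc+.015*ax)
print((proj("top",cc+.015*ax)-[289.6,229.6])*4,(proj("scene",cc+.015*ax)-[269.6,179.6])*5)
E
```

```text
[ 0.5195 -0.0854  0.012 ] [0.113  0.1468 0.1107 0.1473]
yaw x -5.29094608993865 -5.5734881508185845
[ 0.492  -0.3223  0.025 ] [0.1583 0.1543 0.159  0.1568]
yaw x 11.450640382555925 11.107613329463039
scene near corners [[ 0.6008 -0.0412  0.012 ]
 [ 0.5929 -0.1519  0.012 ]]
captop tri [ 0.4948 -0.0827  0.1598]
cap_center [ 0.4996 -0.0836  0.148 ] axis [-0.4979  0.0461  0.866 ] top [ 0.4921 -0.0829  0.161 ]
[129.9632 221.9142] [168.5441  82.9434]
```

The two cap estimates agree to about 2 mm. Next I'll compute the move to a pre-grasp pose on the cap axis.

```bash
cat >> h.py <<'E'
from workcell import observe
from scipy.spatial.transform import Rotation as Ro
np.set_printoptions(precision=4,suppress=True)
C=np.array([.501,-.0835,.1475]);th=np.radians(-5.4)
X=np.array([np.cos(th),np.sin(th),0]);Z=np.array([0,0,1.]);a=-.5*X+.866025*Z
def capR(ang=0):  # ang: turn about tool +y from jaws fore-aft (clockwise from the top is +)
    y=-a;z=.866025*X+.5*Z;return np.c_[np.cross(y,z),y,z]@Ro.from_rotvec([0,np.radians(ang),0]).as_matrix()
def plan(p,R,n,p0=None,R0=None):
    s=observe();p0=s["tool_pos"] if p0 is None else p0;R0=s["tool_rot"] if R0 is None else R0
    w=(Ro.from_matrix(R0).inv()*Ro.from_matrix(R)).as_rotvec()/n
    S=sum(R0@Ro.from_rotvec(k*w).as_matrix() for k in range(n))
    v=np.linalg.solve(S,np.asarray(p)-p0)
    print(n,"rows lin",v/.03,"rot",w/2/np.pi,"deg/row",np.degrees(np.linalg.norm(w)))
def st():
    s=observe();print("t",s["t"],"q",s["joint_positions"],"p",s["tool_pos"],"F",s["force"],"M",s["ft_torque"],"op",s["opening"]);return s
def rel(s=None):
    s=s or observe();R=s["tool_rot"];print("cap in tool (mm)",1000*R.T@(C-s["tool_pos"]),"axis in tool",R.T@a)
E
python3 -c "
from h import *
plan(C+.12*a,capR(0),18)"
```

```text
18 rows lin [-0.8861  0.0943 -0.1949] rot [ 0.0042 -0.009   0.0024] deg/row 3.6839094792231784
```

Request:
apply_moves([
  {"linear": [-0.886, 0.094, -0.195], "rot": [0.0042, -0.009, 0.0024], "fingers": 0},
  {"linear": [-0.886, 0.094, -0.195], "rot": [0.0042, -0.009, 0.0024], "fingers": 0},
  {"linear": [-0.886, 0.094, -0.195], "rot": [0.0042, -0.009, 0.0024], "fingers": 0},
  {"linear": [-0.886, 0.094, -0.195], "rot": [0.0042, -0.009, 0.0024], "fingers": 0},
  {"linear": [-0.886, 0.094, -0.195], "rot": [0.0042, -0.009, 0.0024], "fingers": 0},
  {"linear": [-0.886, 0.094, -0.195], "rot": [0.0042, -0.009, 0.0024], "fingers": 0},
  {"linear": [-0.886, 0.094, -0.195], "rot": [0.0042, -0.009, 0.0024], "fingers": 0},
  {"linear": [-0.886, 0.094, -0.195], "rot": [0.0042, -0.009, 0.0024], "fingers": 0},
  {"linear": [-0.886, 0.094, -0.195], "rot": [0.0042, -0.009, 0.0024], "fingers": 0},
  {"linear": [-0.886, 0.094, -0.195], "rot": [0.0042, -0.009, 0.0024], "fingers": 0},
  {"linear": [-0.886, 0.094, -0.195], "rot": [0.0042, -0.009, 0.0024], "fingers": 0},
  {"linear": [-0.886, 0.094, -0.195], "rot": [0.0042, -0.009, 0.0024], "fingers": 0},
  {"linear": [-0.886, 0.094, -0.195], "rot": [0.0042, -0.009, 0.0024], "fingers": 0},
  {"linear": [-0.886, 0.094, -0.195], "rot": [0.0042, -0.009, 0.0024], "fingers": 0},
  {"linear": [-0.886, 0.094, -0.195], "rot": [0.0042, -0.009, 0.0024], "fingers": 0},
  {"linear": [-0.886, 0.094, -0.195], "rot": [0.0042, -0.009, 0.0024], "fingers": 0},
  {"linear": [-0.886, 0.094, -0.195], "rot": [0.0042, -0.009, 0.0024], "fingers": 0},
  {"linear": [-0.886, 0.094, -0.195], "rot": [0.0042, -0.009, 0.0024], "fingers": 0},
  {"linear": [0, 0, 0], "rot": [0, 0, 0], "fingers": 0},
  {"linear": [0, 0, 0], "rot": [0, 0, 0], "fingers": 0},
])

```text
t: 2.1
tool_pos: [0.4413, -0.0781, 0.2516]
tool_rot: [[-0.095, 0.497, 0.863], [-0.995, -0.048, -0.082], [0.001, -0.867, 0.499]]
force: [-0.7, 0.3, -0.2]
opening: 0.997
```

```bash
python3 -c "
from h import *
import cv2
from workcell import read_camera
st();rel();plan(C+.054*a,capR(0),5)
i=read_camera('scene')[130:280,230:390];cv2.imwrite('pics/s1.png',cv2.resize(i,None,fx=4,fy=4,interpolation=2))"
```

```text
t 2.1 q [-24.3272  -4.589  -54.5193  11.4765   9.23    73.4671] p [ 0.4413 -0.0781  0.2516] F [-0.6692  0.2958 -0.2162] M [0.0112 0.4151 0.02  ] op 0.9971457807587675
cap in tool (mm) [ -0.3969 120.1398   0.0061] axis in tool [ 0.0015 -1.     -0.0013]
5 rows lin [-0.0018  0.4409 -0.0007] rot [ 0. -0.  0.] deg/row 0.022913393904041842
```

View pics/s1.png

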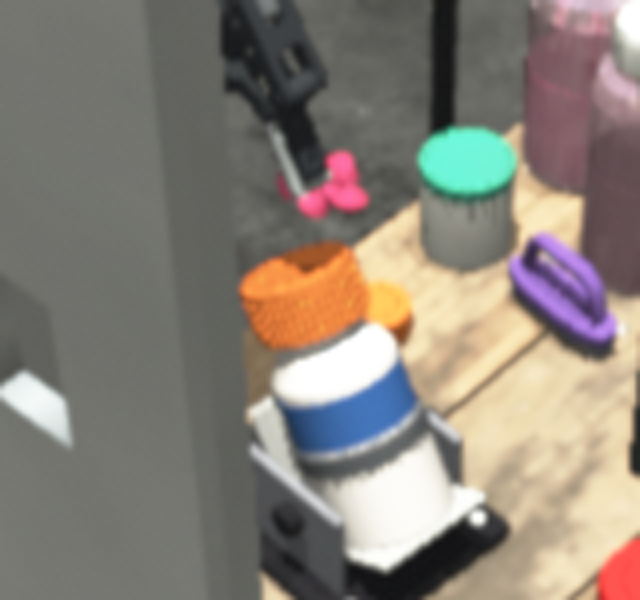

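The gripper is lined up above the cap, which shows in the crop at (305,295) with its top shadowed by the gripper. I'll advance along the axis, then close.

Request:
apply_moves([
  {"linear": [0, 0.453, 0], "rot": [0, 0, 0], "fingers": 0},
  {"linear": [0, 0.453, 0], "rot": [0, 0, 0], "fingers": 0},
  {"linear": [0, 0.453, 0], "rot": [0, 0, 0], "fingers": 0},
  {"linear": [0, 0.453, 0], "rot": [0, 0, 0], "fingers": 0},
  {"linear": [0, 0.453, 0], "rot": [0, 0, 0], "fingers": 0},
  {"linear": [0, 0, 0], "rot": [0, 0, 0], "fingers": 0},
  {"linear": [0, 0, 0], "rot": [0, 0, 0], "fingers": 0},
], grip_force=30)

```text
t: 2.85
tool_pos: [0.4755, -0.0825, 0.193]
tool_rot: [[-0.097, 0.497, 0.863], [-0.995, -0.049, -0.083], [0.001, -0.867, 0.499]]
force: [0.4, 0.5, 0.0]
opening: 0.997
```

Request:
apply_moves([
  {"linear": [0, 0, 0], "rot": [0, 0, 0], "fingers": 120},
  {"linear": [0, 0, 0], "rot": [0, 0, 0], "fingers": 120},
  {"linear": [0, 0, 0], "rot": [0, 0, 0], "fingers": 120},
  {"linear": [0, 0, 0], "rot": [0, 0, 0], "fingers": 120},
  {"linear": [0, 0, 0], "rot": [0, 0, 0], "fingers": 120},
], grip_force=30)

```text
t: 3.35
tool_pos: [0.4751, -0.082, 0.1936]
tool_rot: [[-0.096, 0.497, 0.862], [-0.995, -0.05, -0.082], [0.002, -0.866, 0.5]]
force: [-4.8, -0.6, 5.9]
opening: 0.677
```

```bash
python3 -c "
from h import *
s=st();rel();print(s['tool_rot'].T@s['force'])"
```

```text
t 3.35 q [-22.6333   5.8052 -55.8583  -0.5788   8.3604  75.0128] p [ 0.4751 -0.082   0.1936] F [-4.8466 -0.5652  5.9179] M [-0.098   0.8277 -0.0903] op 0.6767263673971264
cap in tool (mm) [-1.0524 52.849  -0.5686] axis in tool [ 0.0029 -1.     -0.    ]
[ 1.0411 -7.5081 -1.173 ]
```

The cap is gripped at about 57.5 mm with small forces. I'll start the screw motion at 5° per row and check after 50°.

Request:
apply_moves([
  {"linear": [0, 0, 0], "rot": [0, 0, 0], "fingers": 140},
  {"linear": [0, 0, 0], "rot": [0, 0, 0], "fingers": 140},
  {"linear": [0, -0.0093, 0], "rot": [0, -0.0139, 0], "fingers": 140},
  {"linear": [0, -0.0093, 0], "rot": [0, -0.0139, 0], "fingers": 140},
  {"linear": [0, -0.0093, 0], "rot": [0, -0.0139, 0], "fingers": 140},
  {"linear": [0, -0.0093, 0], "rot": [0, -0.0139, 0], "fingers": 140},
  {"linear": [0, -0.0093, 0], "rot": [0, -0.0139, 0], "fingers": 140},
  {"linear": [0, -0.0093, 0], "rot": [0, -0.0139, 0], "fingers": 140},
  {"linear": [0, -0.0093, 0], "rot": [0, -0.0139, 0], "fingers": 140},
  {"linear": [0, -0.0093, 0], "rot": [0, -0.0139, 0], "fingers": 140},
  {"linear": [0, -0.0093, 0], "rot": [0, -0.0139, 0], "fingers": 140},
  {"linear": [0, -0.0093, 0], "rot": [0, -0.0139, 0], "fingers": 140},
], grip_force=70)

```text
t: 4.55
tool_pos: [0.4739, -0.0815, 0.1957]
tool_rot: [[0.602, 0.498, 0.625], [-0.7, -0.049, 0.713], [0.385, -0.866, 0.319]]
force: [0.2, 0.4, -1.0]
opening: 0.664
```

```bash
python3 -c "
from h import *
s=st();rel();print(s['tool_rot'].T@s['force'],s['tool_rot'].T@s['ft_torque'])"
```

```text
t 4.55 q [-22.6822   5.4052 -55.8358  -0.129    8.4425  24.7066] p [ 0.4739 -0.0815  0.1957] F [ 0.171   0.3806 -1.0134] M [0.0837 0.5155 0.0591] op 0.6637534943813316
cap in tool (mm) [-0.8513 55.3661  0.176 ] axis in tool [ 0.0011 -1.     -0.0014]
[-0.5536  0.9442  0.0551] [-0.2875 -0.0347  0.4386]
```

Request:
apply_moves([
  {"linear": [0, -0.0111, 0], "rot": [0, -0.0167, 0], "fingers": 140},
  {"linear": [0, -0.0111, 0], "rot": [0, -0.0167, 0], "fingers": 140},
  {"linear": [0, -0.0111, 0], "rot": [0, -0.0167, 0], "fingers": 140},
  {"linear": [0, -0.0111, 0], "rot": [0, -0.0167, 0], "fingers": 140},
  {"linear": [0, -0.0111, 0], "rot": [0, -0.0167, 0], "fingers": 140},
  {"linear": [0, -0.0111, 0], "rot": [0, -0.0167, 0], "fingers": 140},
  {"linear": [0, -0.0111, 0], "rot": [0, -0.0167, 0], "fingers": 140},
  {"linear": [0, -0.0111, 0], "rot": [0, -0.0167, 0], "fingers": 140},
  {"linear": [0, -0.0111, 0], "rot": [0, -0.0167, 0], "fingers": 140},
  {"linear": [0, -0.0111, 0], "rot": [0, -0.0167, 0], "fingers": 140},
  {"linear": [0, -0.0111, 0], "rot": [0, -0.0167, 0], "fingers": 140},
  {"linear": [0, -0.0111, 0], "rot": [0, -0.0167, 0], "fingers": 140},
  {"linear": [0, -0.0111, 0], "rot": [0, -0.0167, 0], "fingers": 140},
])

```text
t: 5.85
tool_pos: [0.4718, -0.0809, 0.1995]
tool_rot: [[0.734, 0.498, -0.462], [0.555, -0.048, 0.831], [0.392, -0.866, -0.311]]
force: [0.5, 1.0, -0.2]
opening: 0.664
```

```bash
python3 -c "
from h import *
import cv2
from workcell import read_camera
s=st();rel();print(s['tool_rot'].T@s['force'],s['tool_rot'].T@s['ft_torque'])
i=read_camera('scene')[130:280,230:390];cv2.imwrite('pics/s2.png',cv2.resize(i,None,fx=4,fy=4,interpolation=2))"
```

```text
t 5.85 q [-22.77     4.719  -55.802    0.6099   8.5553 -53.5754] p [ 0.4718 -0.0809  0.1995] F [ 0.5148  1.021  -0.2259] M [0.3226 0.5136 0.0703] op 0.6638308932744543
cap in tool (mm) [-0.3108 59.6801  0.537 ] axis in tool [-0.0003 -1.     -0.0005]
[0.8559 0.4032 0.6806] [0.5493 0.0752 0.2558]
```

View pics/s2.png

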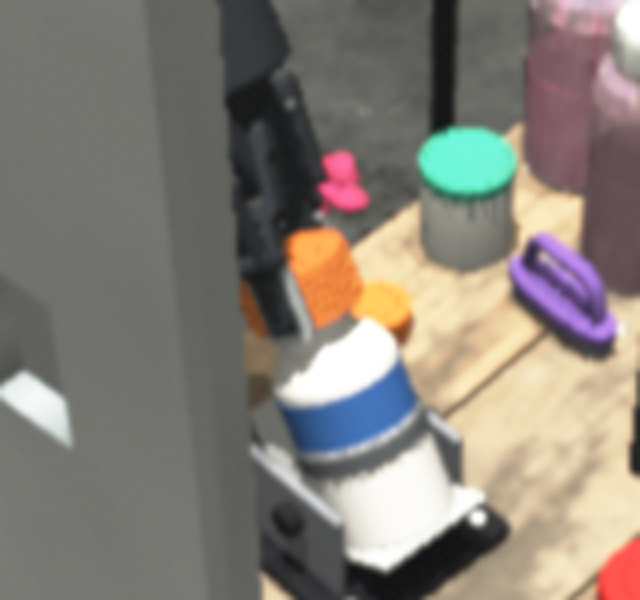

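The cap has risen visibly, and the gap under it at (310,340) has grown. Now I'll regrip: open, turn back 128°, and close.

Request:
apply_moves([
  {"linear": [0, 0, 0], "rot": [0, 0, 0], "fingers": 0},
  {"linear": [0, 0, 0], "rot": [0, 0, 0], "fingers": 0},
  {"linear": [0, 0, 0], "rot": [0, 0, 0], "fingers": 0},
  {"linear": [0, 0, 0], "rot": [0, 0, 0], "fingers": 0},
  {"linear": [0, 0, 0], "rot": [0, 0.0222, 0], "fingers": 0},
  {"linear": [0, 0, 0], "rot": [0, 0.0222, 0], "fingers": 0},
  {"linear": [0, 0, 0], "rot": [0, 0.0222, 0], "fingers": 0},
  {"linear": [0, 0, 0], "rot": [0, 0.0222, 0], "fingers": 0},
  {"linear": [0, 0, 0], "rot": [0, 0.0222, 0], "fingers": 0},
  {"linear": [0, 0, 0], "rot": [0, 0.0222, 0], "fingers": 0},
  {"linear": [0, 0, 0], "rot": [0, 0.0222, 0], "fingers": 0},
  {"linear": [0, 0, 0], "rot": [0, 0.0222, 0], "fingers": 0},
  {"linear": [0, 0, 0], "rot": [0, 0.0222, 0], "fingers": 0},
  {"linear": [0, 0, 0], "rot": [0, 0.0222, 0], "fingers": 0},
  {"linear": [0, 0, 0], "rot": [0, 0.0222, 0], "fingers": 0},
  {"linear": [0, 0, 0], "rot": [0, 0.0222, 0], "fingers": 0},
  {"linear": [0, 0, 0], "rot": [0, 0.0222, 0], "fingers": 0},
  {"linear": [0, 0, 0], "rot": [0, 0.0222, 0], "fingers": 0},
  {"linear": [0, 0, 0], "rot": [0, 0.0222, 0], "fingers": 0},
  {"linear": [0, 0, 0], "rot": [0, 0.0222, 0], "fingers": 0},
])

```text
t: 7.9
tool_pos: [0.4718, -0.0814, 0.1991]
tool_rot: [[-0.096, 0.497, 0.862], [-0.995, -0.049, -0.083], [0.001, -0.866, 0.5]]
force: [-0.0, 0.7, 0.1]
opening: 1.0
```

Request:
apply_moves([
  {"linear": [0, 0, 0], "rot": [0, 0, 0], "fingers": 0},
  {"linear": [0, 0, 0], "rot": [0, 0, 0], "fingers": 140},
  {"linear": [0, 0, 0], "rot": [0, 0, 0], "fingers": 140},
  {"linear": [0, 0, 0], "rot": [0, 0, 0], "fingers": 140},
  {"linear": [0, 0, 0], "rot": [0, 0, 0], "fingers": 140},
  {"linear": [0, 0, 0], "rot": [0, 0, 0], "fingers": 140},
], grip_force=50)

```text
t: 8.5
tool_pos: [0.4713, -0.0814, 0.1989]
tool_rot: [[-0.091, 0.496, 0.863], [-0.996, -0.049, -0.076], [0.004, -0.867, 0.499]]
force: [-5.6, -0.7, 4.5]
opening: 0.684
```

```bash
python3 -c "
from h import *
s=st();rel();print(s['tool_rot'].T@s['force'],s['tool_rot'].T@s['ft_torque'])"
```

```text
t 8.5 q [-22.7962   4.7672 -55.8224   0.6046   8.4549  74.5148] p [ 0.4713 -0.0814  0.1989] F [-5.6252 -0.7084  4.5339] M [-0.1658  1.1596 -0.0459] op 0.6844484681434804
cap in tool (mm) [-0.8489 59.3633  0.1323] axis in tool [ 0.0022 -1.     -0.0014]
[ 1.2361 -6.6869 -2.5413] [-1.1399 -0.0995 -0.2546]
```

Request:
apply_moves([
  {"linear": [0, 0, 0], "rot": [0, 0, 0], "fingers": 140},
  {"linear": [0, -0.0111, 0], "rot": [0, -0.0167, 0], "fingers": 140},
  {"linear": [0, -0.0111, 0], "rot": [0, -0.0167, 0], "fingers": 140},
  {"linear": [0, -0.0111, 0], "rot": [0, -0.0167, 0], "fingers": 140},
  {"linear": [0, -0.0111, 0], "rot": [0, -0.0167, 0], "fingers": 140},
  {"linear": [0, -0.0111, 0], "rot": [0, -0.0167, 0], "fingers": 140},
  {"linear": [0, -0.0111, 0], "rot": [0, -0.0167, 0], "fingers": 140},
  {"linear": [0, -0.0111, 0], "rot": [0, -0.0167, 0], "fingers": 140},
  {"linear": [0, -0.0111, 0], "rot": [0, -0.0167, 0], "fingers": 140},
  {"linear": [0, -0.0111, 0], "rot": [0, -0.0167, 0], "fingers": 140},
  {"linear": [0, -0.0111, 0], "rot": [0, -0.0167, 0], "fingers": 140},
  {"linear": [0, -0.0111, 0], "rot": [0, -0.0167, 0], "fingers": 140},
  {"linear": [0, -0.0111, 0], "rot": [0, -0.0167, 0], "fingers": 140},
  {"linear": [0, -0.0111, 0], "rot": [0, -0.0167, 0], "fingers": 140},
  {"linear": [0, -0.0111, 0], "rot": [0, -0.0167, 0], "fingers": 140},
  {"linear": [0, -0.0111, 0], "rot": [0, -0.0167, 0], "fingers": 140},
  {"linear": [0, -0.0111, 0], "rot": [0, -0.0167, 0], "fingers": 140},
], grip_force=60)

```text
t: 10.2
tool_pos: [0.4702, -0.0818, 0.2061]
tool_rot: [[0.865, 0.501, -0.004], [0.034, -0.051, 0.998], [0.5, -0.864, -0.061]]
force: [-16.7, 0.3, 25.0]
opening: 0.68
```

```bash
python3 -c "
from h import *
s=st();rel();print(s['tool_rot'].T@s['force'],s['tool_rot'].T@s['ft_torque'])"
```

```text
t 10.2 q [-22.944    3.7135 -55.6563   1.502    8.5614 -21.8872] p [ 0.4702 -0.0818  0.2061] F [-16.6546   0.3405  25.0018] M [ 0.3622  0.7679 -0.7203] op 0.6797382165005887
cap in tool (mm) [-2.756  66.1397  1.7354] axis in tool [ 0.004  -1.     -0.0036]
[ -1.8943 -29.9626  -1.1117] [-0.0208  0.765   0.8088]
```

There's now 30 N along the axis and 0.77 N m of torque, so I'll look before going on.

```bash
python3 -c "
from h import *
import cv2
from workcell import read_camera
i=read_camera('scene')[140:260,250:370];i=cv2.resize(i,None,fx=4.9,fy=4.9,interpolation=2)
j=read_camera('top');cv2.imwrite('pics/t3.png',j);cv2.imwrite('pics/s3.png',i)
s=st();print(s['tool_rot'].T@s['force'],s['tool_rot'].T@s['ft_torque'])"
```

```text
t 10.3 q [-22.938    3.6919 -55.6582   1.5198   8.4964 -21.9263] p [ 0.4701 -0.082   0.2062] F [-20.3479   0.6513  29.6199] M [-0.4258  1.1987  0.1097] op 0.6785293136903874
[ -2.7844 -35.8167  -1.1012] [-0.272  -0.3698  1.1914]
```

View pics/s3.png

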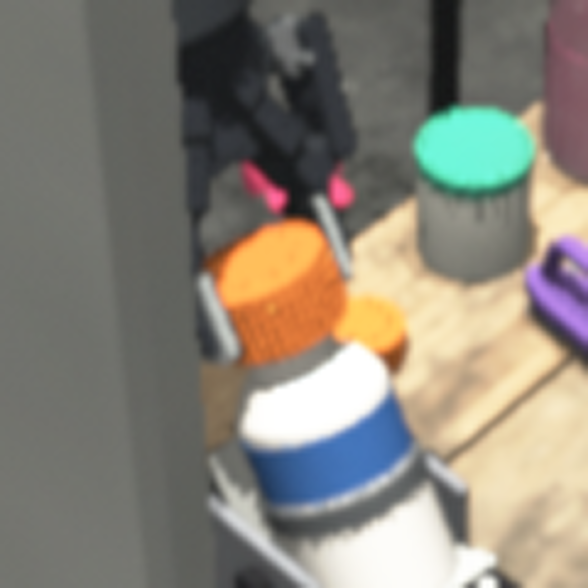

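Run:
```python
from h import *
import cv2
def crop(f,box,sc):
    i=cv2.imread(f);return cv2.resize(i,(box[2]-box[0],box[3]-box[1]),interpolation=cv2.INTER_AREA)if sc else i[box[1]:box[3],box[0]:box[2]]
d=proj("scene",C-.01*a)-proj("scene",C);d/=np.linalg.norm(d);print("down dir",d)
for f,b,sc in[("pics/scene0.png",(230,130,390,280),0),("pics/s1.png",(230,130,390,280),1),("pics/s2.png",(230,130,390,280),1),("pics/s3.png",(250,140,370,260),1)]:
    i=crop(f,b,sc);h=cv2.cvtColor(i,cv2.COLOR_BGR2HSV)
    m=cv2.inRange(h,(5,130,80),(20,255,255));ys,xs=np.nonzero(m);u=xs+b[0];v=ys+b[1]
    # edges along strips parallel to the axis
    e=np.array([-d[1],d[0]]);c=proj("scene",C)
    al=(u-c[0])*d[0]+(v-c[1])*d[1];ac=(u-c[0])*e[0]+(v-c[1])*e[1]
    print(f,[(k,round(al[(abs(ac-k)<.8)&(abs(al)<32)].min(),1),round(al[(abs(ac-k)<.8)&(abs(al)<32)].max(),1)) for k in(-9,-6,-3,0,3,6) if ((abs(ac-k)<.8)&(abs(al)<32)).any()])
o=proj("scene",C);print("px per mm rise",np.linalg.norm(proj("scene",C+.01*a)-o)/10)
```

```text
down dir [0.376  0.9266]
pics/scene0.png [(-9, np.float64(-10.8), np.float64(9.8)), (-6, np.float64(-11.0), np.float64(10.5)), (-3, np.float64(-12.1), np.float64(11.3)), (0, np.float64(-12.3), np.float64(10.5)), (3, np.float64(-11.6), np.float64(11.2)), (6, np.float64(-11.8), np.float64(10.1))]
pics/s1.png [(-9, np.float64(-9.9), np.float64(9.8)), (-6, np.float64(-11.0), np.float64(10.5)), (-3, np.float64(-11.2), np.float64(11.3)), (0, np.float64(-11.4), np.float64(10.5)), (3, np.float64(-11.6), np.float64(11.2)), (6, np.float64(-11.8), np.float64(10.1))]
pics/s2.png [(-9, np.float64(-14.3), np.float64(8.9)), (-6, np.float64(-15.5), np.float64(7.4)), (-3, np.float64(-16.2), np.float64(8.1)), (0, np.float64(-15.5), np.float64(8.3))]
pics/s3.png [(-9, np.float64(-17.5), np.float64(8.9)), (-6, np.float64(-16.4), np.float64(7.4)), (-3, np.float64(-17.5), np.float64(8.5)), (0, np.float64(-16.8), np.float64(8.3)), (3, np.float64(-16.6), np.float64(8.1)), (6, np.float64(-15.9), np.float64(7.9))]
px per mm rise 0.48558853294146775
```

The cap's bottom edge hasn't moved since the regrip, so it stopped rising at about 6–7 mm. The second grip slipped, and the opening of 0.68 against 0.664 suggests the pads weren't seated. I'll open, turn back and regrip with more settling time.

Request:
apply_moves([
  {"linear": [0, 0, 0], "rot": [0, 0, 0], "fingers": 0},
  {"linear": [0, 0, 0], "rot": [0, 0, 0], "fingers": 0},
  {"linear": [0, 0, 0], "rot": [0, 0, 0], "fingers": 0},
  {"linear": [0, 0, 0], "rot": [0, 0, 0], "fingers": 0},
  {"linear": [0, 0, 0], "rot": [0, 0, 0], "fingers": 0},
])

```text
t: 10.8
tool_pos: [0.4692, -0.081, 0.2035]
tool_rot: [[0.868, 0.497, -0.003], [0.031, -0.048, 0.998], [0.496, -0.866, -0.057]]
force: [-0.3, -0.2, -0.1]
opening: 0.999
```

```bash
cat > edge.py <<'E'
from h import *
import cv2
from workcell import read_camera
b=(230,130,390,280)
def edge(i):
    h=cv2.cvtColor(i[b[1]:b[3],b[0]:b[2]],cv2.COLOR_BGR2HSV);c=proj("scene",C);d=proj("scene",C-.01*a)-c;d/=np.linalg.norm(d);e=np.array([-d[1],d[0]])
    ys,xs=np.nonzero(cv2.inRange(h,(5,130,80),(20,255,255)));q=np.c_[xs+b[0],ys+b[1]]-c;al=q@d;ac=q@e
    for k in(-9,-6,-3,0,3,6,9):
        m=al[(abs(ac-k)<.8)&(abs(al)<32)]
        if len(m):print(k,round(m.min(),1),round(m.max(),1),end="; ")
    print()
if __name__=="__main__":
    i=read_camera("scene");edge(i);cv2.imwrite("pics/s4.png",cv2.resize(i[b[1]:b[3],b[0]:b[2]],None,fx=4,fy=4,interpolation=2))
    s=st();rel();print(s['tool_rot'].T@s['force'],s['tool_rot'].T@s['ft_torque'])
E
python3 edge.py
```

```text
-9 -14.9 8.9; -6 -15.5 4.2; -3 -15.7 4.0; 0 -15.5 3.8; 3 -14.8 4.0; 6 -15.0 3.8; 9 -14.8 3.6; 
t 10.85 q [-22.9097   3.9694 -55.7356   1.4829   8.5628 -21.7637] p [ 0.4692 -0.081   0.2035] F [-0.1834 -0.3483  0.195 ] M [ 0.0641  0.4964 -0.0157] op 0.9971555702155701
cap in tool (mm) [-0.253  64.4465  0.6741] axis in tool [-0.001  -1.     -0.0013]
[-0.0733 -0.2432 -0.3584] [0.0634 0.0214 0.4962]
```

View pics/s4.png

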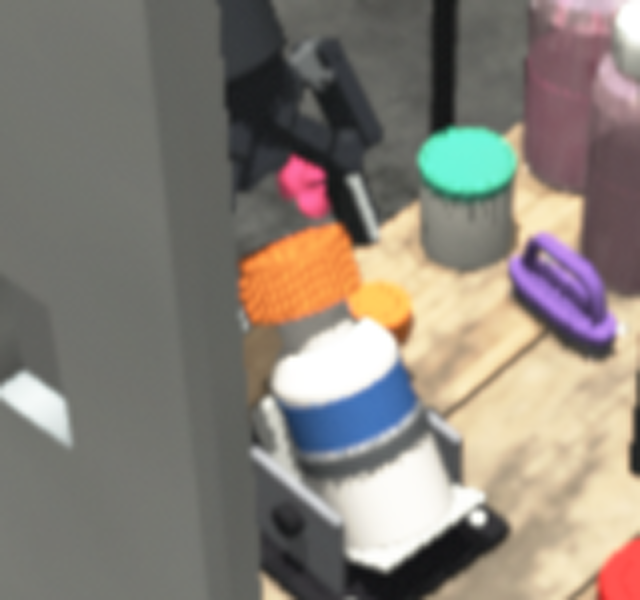

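Now the cap's bottom edge is about 14 mm above its tight position. The silhouette is shorter and the top face is no longer visible at (300,250), so the cap looks freed and possibly tilted on the neck. I'll fit its pose to the silhouette.

```bash
cat > fit.py <<'E'
from h import *
import cv2
from scipy.optimize import minimize
u1=np.cross(Z,X);u2=np.cross(a,u1)   # u1=left, u2 along -? in the cap plane
ph=np.linspace(0,2*np.pi,60)
def model(x):
    r,t1,t2,l1,l2=x;Q=Ro.from_rotvec(np.radians(t1)*u1+np.radians(t2)*u2).as_matrix();ctr=C+.001*(r*a+l1*u1+l2*u2)
    P=[ctr+Q@(.029*(np.cos(f)*u1+np.sin(f)*u2)+h*a) for f in ph for h in(-.015,.015)]
    return np.array([proj("scene",q) for q in P])
def run(full,x0s,lat):
    i=full[170:240,285:335];i=cv2.resize(i,None,fx=4,fy=4,interpolation=cv2.INTER_CUBIC);h=cv2.cvtColor(i,cv2.COLOR_BGR2HSV)
    m=cv2.inRange(h,(4,120,60),(19,255,255));n,L,S,_=cv2.connectedComponentsWithStats(cv2.morphologyEx(m,cv2.MORPH_OPEN,np.ones((9,9))))
    m=(L==1+np.argmax(S[1:,4]))
    ok=np.ones_like(m);ok[:,:int((294-285)*4)]=0;ok[:,int((318.5-285)*4):]=0
    def cost(x):
        x=np.r_[x,np.zeros(5-len(x))];p=((model(x)-[285,170]+.5)*4).astype(np.float32);g=np.zeros(m.shape,np.uint8);cv2.fillConvexPoly(g,(cv2.convexHull(p)*16).round().astype(np.int32),1,shift=4)
        return ((g>0)!=m)[ok].sum()+.3*np.sum(x[1:3]**2)*.1+2*np.sum(x[3:]**2)
    best=min((minimize(cost,x0,method="Nelder-Mead",options=dict(initial_simplex=np.array([x0]+[np.array(x0)+np.eye(len(x0))[k]*5 for k in range(len(x0))])))for x0 in x0s),key=lambda z:z.fun)
    print(best.x,best.fun,m[ok].sum())
E
python3 - <<'E'
from fit import *
run(cv2.imread("pics/scene0.png"),[[0.]*5],1)
from workcell import read_camera
i=read_camera("scene");cv2.imwrite("pics/full4.png",i)
run(i,[[10,0,0,0,0],[12,10,0,0,0],[12,-10,0,0,0],[12,0,10,0,0],[12,0,-10,0,0],[12,10,10,0,0]],1)
run(i,[[5.,0,0],[12.,0,0]],0)
E
```

```text
Traceback (most recent call last):
  File "fit.py", line 18, in run
    best=min((minimize(cost,x0,method="Nelder-Mead",options=dict(initial_simplex=np.array([x0]+[np.array(x0)+np.eye(len(x0))[k]*5 for k in range(len(x0))])))for x0 in x0s),key=lambda z:z.fun)
  File "fit.py", line 18, in <genexpr>
    best=min((minimize(cost,x0,method="Nelder-Mead",options=dict(initial_simplex=np.array([x0]+[np.array(x0)+np.eye(len(x0))[k]*5 for k in range(len(x0))])))for x0 in x0s),key=lambda z:z.fun)
              ~~~~~~~~^^^^^^^^^^^^^^^^^^^^^^^^^^^^^^^^^^^^^^^^^^^^^^^^^^^^^^^^^^^^^^^^^^^^^^^^^^^^^^^^^^^^^^^^^^^^^^^^^^^^^^^^^^^^^^^^^^^^^^^^^^^^^^^^^^^^^^^
  File "fit.py", line 16, in cost
    x=np.r_[x,np.zeros(5-len(x))];p=((model(x)-[285,170]+.5)*4).astype(np.float32);g=np.zeros(m.shape,np.uint8);cv2.fillConvexPoly(g,(cv2.convexHull(p)*16).round().astype(np.int32),1,shift=4)
                                      ~~~~~^^^
  File "fit.py", line 9, in model
    return np.array([proj("scene",q) for q in P])
                     ~~~~^^^^^^^^^^^
  File "h.py", line 9, in proj
    p=camera_params(n);K,T=p["K"],p["T"];c=T[:3,:3].T@(np.asarray(P)-T[:3,3]);q=K@[c[0],-c[1],-c[2]];return q[:2]/q[2]
ValueError: time passes only in moves, steps and waits
```

```bash
sed -i 's/^from workcell import camera_params/from workcell import camera_params as _cp\nfrom functools import lru_cache\ncamera_params=lru_cache(None)(_cp)/' h.py
python3 - <<'E'
from fit import *
run(cv2.imread("pics/scene0.png"),[[0.]*5],1)
from workcell import read_camera
i=read_camera("scene");cv2.imwrite("pics/full4.png",i)
run(i,[[10,0,0,0,0],[12,10,0,0,0],[12,-10,0,0,0],[12,0,10,0,0],[12,0,-10,0,0],[12,10,10,0,0]],1)
run(i,[[5.,0,0],[12.,0,0]],0)
E
```

```text
[1.2235 1.2724 0.5724 0.0011 2.6635] 99.24699849389137 9227
[12.1566 -6.2601  5.3314  0.7051 -0.114 ] 145.04875666081873 8099
[12.2831 -6.3825  5.1391] 162.0144036272439 8099
```

The fit is clean: the cap sits about 11 mm above its tight position and is tilted about 8°, so it's off the thread or about to be. I'll align the gripper to the tilted cap and regrip gently.

Run:
```python
from fit import *
s=observe();Q=Ro.from_rotvec(np.radians(-6.3)*u1+np.radians(5)*u2).as_matrix()
ctr=C+.011*a;a2=Q@a;print("a2",a2,"ctr",ctr)
plan(ctr+.052*a2,Q@s["tool_rot"],5)
```

```text
a2 [-0.5792  0.1421  0.8027] ctr [ 0.4955 -0.083   0.157 ]
5 rows lin [-0.0369  0.0103  0.0387] rot [-0.0032  0.     -0.0032] deg/row 1.6086016600218354
```

Request:
apply_moves([
  {"linear": [-0.037, 0.01, 0.039], "rot": [-0.0032, 0, -0.0032], "fingers": 0},
  {"linear": [-0.037, 0.01, 0.039], "rot": [-0.0032, 0, -0.0032], "fingers": 0},
  {"linear": [-0.037, 0.01, 0.039], "rot": [-0.0032, 0, -0.0032], "fingers": 0},
  {"linear": [-0.037, 0.01, 0.039], "rot": [-0.0032, 0, -0.0032], "fingers": 0},
  {"linear": [-0.037, 0.01, 0.039], "rot": [-0.0032, 0, -0.0032], "fingers": 0},
  {"linear": [0, 0, 0], "rot": [0, 0, 0], "fingers": 0},
  {"linear": [0, 0, 0], "rot": [0, 0, 0], "fingers": 130},
  {"linear": [0, 0, 0], "rot": [0, 0, 0], "fingers": 130},
  {"linear": [0, 0, 0], "rot": [0, 0, 0], "fingers": 130},
  {"linear": [0, 0, 0], "rot": [0, 0, 0], "fingers": 130},
  {"linear": [0, 0, 0], "rot": [0, 0, 0], "fingers": 130},
  {"linear": [0, 0, 0], "rot": [0, 0, 0], "fingers": 130},
  {"linear": [0, 0, 0], "rot": [0, 0, 0], "fingers": 130},
  {"linear": [0, 0, 0], "rot": [0, 0, 0], "fingers": 130},
], grip_force=35)

```text
t: 12.3
tool_pos: [0.4659, -0.0757, 0.1994]
tool_rot: [[0.813, 0.58, 0.051], [0.041, -0.145, 0.989], [0.581, -0.801, -0.142]]
force: [2.1, 2.7, 2.0]
opening: 0.681
```

Run:
```python
from fit import *
from edge import edge
from workcell import read_camera
i=read_camera("scene");edge(i);cv2.imwrite("pics/full5.png",i)
s=st();print(s['tool_rot'],s['tool_rot'].T@s['force'],s['tool_rot'].T@s['ft_torque'])
```

```text
-9 -15.3 8.9; -6 -14.5 4.2; -3 -15.3 4.0; 0 -15.5 4.7; 3 -14.8 4.5; 6 -15.0 4.3; 9 -13.9 3.6; 
t 12.35 q [-19.956    3.5775 -62.7572 -12.9299   3.5386 -18.4724] p [ 0.4659 -0.0757  0.1994] F [1.3936 1.377  2.048 ] M [0.3236 0.1086 0.2132] op 0.6812137665394522
[[ 0.8128  0.5804  0.0512]
 [ 0.0413 -0.1451  0.9886]
 [ 0.5811 -0.8013 -0.1419]] [ 2.3798 -1.0321  1.142 ] [0.3914 0.0012 0.0937]
```

Request:
apply_moves([
  {"linear": [0, -0.0111, 0], "rot": [0, -0.0139, 0], "fingers": 130},
  {"linear": [0, -0.0111, 0], "rot": [0, -0.0139, 0], "fingers": 130},
  {"linear": [0, -0.0111, 0], "rot": [0, -0.0139, 0], "fingers": 130},
  {"linear": [0, -0.0111, 0], "rot": [0, -0.0139, 0], "fingers": 130},
])

```text
t: 12.75
tool_pos: [0.4656, -0.0748, 0.2009]
tool_rot: [[0.779, 0.582, -0.234], [0.381, -0.143, 0.914], [0.499, -0.801, -0.333]]
force: [-0.8, 5.2, 8.4]
opening: 0.68
```

Run:
```python
from fit import *
s=st();R=s['tool_rot'];print(R.T@s['force'],R.T@s['ft_torque'],"a in tool",R.T@a)
```

```text
t 12.75 q [-19.9428   3.2897 -62.7549 -12.7065   3.7015 -38.6698] p [ 0.4656 -0.0748  0.2009] F [-0.7632  5.1718  8.3709] M [ 0.9831 -0.3503  0.4744] op 0.6800701719168714
[ 5.548  -7.8824  2.1189] [ 0.8687  0.2425 -0.7076] a in tool [ 0.062  -0.9897 -0.1288]
```

Request:
apply_moves([
  {"linear": [0.003, -0.05, -0.0065], "rot": [0, -0.0139, 0], "fingers": 130},
  {"linear": [-0.003, -0.05, -0.0065], "rot": [0, 0, 0], "fingers": 130},
])

```text
t: 12.95
tool_pos: [0.4635, -0.0744, 0.2027]
tool_rot: [[0.757, 0.581, -0.301], [0.457, -0.142, 0.878], [0.467, -0.802, -0.373]]
force: [8.9, 4.8, -7.2]
opening: 0.681
```

Run:
```python
from fit import *
s=st();R=s['tool_rot'];print(R.T@s['force'],R.T@s['ft_torque'],"a in tool",R.T@a)
```

```text
t 12.95 q [-20.0204   2.7857 -62.7626 -12.086    3.7732 -43.6495] p [ 0.4635 -0.0744  0.2027] F [ 8.8604  4.8157 -7.161 ] M [ 1.013  -0.0782  0.6902] op 0.6808576498618154
[ 5.5603 10.2046  4.2339] [ 1.0532  0.0459 -0.6303] a in tool [ 0.0496 -0.99   -0.1318]
```

Pulling meets about 10 N, so I'll turn further without pulling.

Request:
apply_moves([
  {"linear": [0, 0, 0], "rot": [0, -0.0139, 0], "fingers": 130},
  {"linear": [0, 0, 0], "rot": [0, -0.0139, 0], "fingers": 130},
  {"linear": [0, 0, 0], "rot": [0, -0.0139, 0], "fingers": 130},
  {"linear": [0, 0, 0], "rot": [0, -0.0139, 0], "fingers": 130},
  {"linear": [0, 0, 0], "rot": [0, -0.0139, 0], "fingers": 130},
  {"linear": [0, 0, 0], "rot": [0, -0.0139, 0], "fingers": 130},
])

```text
t: 13.55
tool_pos: [0.4641, -0.0733, 0.2033]
tool_rot: [[0.501, 0.583, -0.64], [0.837, -0.138, 0.529], [0.22, -0.801, -0.557]]
force: [-1.4, 10.0, 8.8]
opening: 0.676
```

Run:
```python
from fit import *
from workcell import read_camera
s=st();R=s['tool_rot'];print(R.T@s['force'],R.T@s['ft_torque'],"a in tool",R.T@a)
i=read_camera("scene");cv2.imwrite("pics/s6.png",cv2.resize(i[140:260,250:370],None,fx=4.9,fy=4.9,interpolation=2))
```

```text
t 13.55 q [-19.9767   2.7337 -62.753  -12.1095   3.9734 -73.7539] p [ 0.4641 -0.0733  0.2033] F [-1.3701 10.0065  8.7514] M [ 2.0057 -0.4254  1.1041] op 0.6762689246280924
[ 9.6167 -9.1883  1.2988] [ 0.8919  0.344  -2.1234] a in tool [-0.0192 -0.9901 -0.1392]
```

View pics/s6.png

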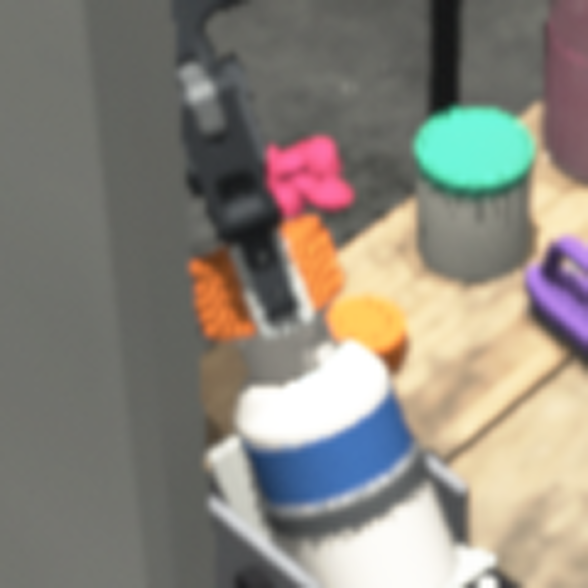

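Run:
```python
from fit import *
s=observe();R=s['tool_rot'];y=R[:,1];ctr=s['tool_pos']+.052*y
d=ctr-C;r=d@a;print("rise",r,"lateral u1,u2",d@u1,d@u2)
ax=np.cross(y,-a);Q=Ro.from_rotvec(ax/np.linalg.norm(ax)*np.arcsin(np.linalg.norm(ax))).as_matrix()
tgt=C+(r+.0005)*a-.0003*u1
plan(tgt+.052*a,Q@R,5)
```

```text
rise 0.015748852058619662 lateral u1,u2 0.002220116328112902 -0.0007844648407774385
5 rows lin [-0.0244 -0.0022 -0.0518] rot [ 0.0044 -0.     -0.0007] deg/row 1.613273634902187
```

Request:
apply_moves([
  {"linear": [-0.024, -0.002, -0.052], "rot": [0.0044, 0, -0.0007], "fingers": 130},
  {"linear": [-0.024, -0.002, -0.052], "rot": [0.0044, 0, -0.0007], "fingers": 130},
  {"linear": [-0.024, -0.002, -0.052], "rot": [0.0044, 0, -0.0007], "fingers": 130},
  {"linear": [-0.024, -0.002, -0.052], "rot": [0.0044, 0, -0.0007], "fingers": 130},
  {"linear": [-0.024, -0.002, -0.052], "rot": [0.0044, 0, -0.0007], "fingers": 130},
  {"linear": [0, 0, 0], "rot": [0, 0, 0], "fingers": 130},
])

```text
t: 14.2
tool_pos: [0.4666, -0.08, 0.2058]
tool_rot: [[0.492, 0.498, -0.715], [0.837, -0.043, 0.546], [0.241, -0.866, -0.438]]
force: [3.0, 10.6, 2.4]
opening: 0.676
```

Run:
```python
from fit import *
s=st();R=s['tool_rot'];print(R.T@s['force'],R.T@s['ft_torque'],"a in tool",R.T@a);rel()
```

```text
t 14.2 q [-23.1258   3.4161 -55.8388   2.0309   8.9833 -77.0472] p [ 0.4666 -0.08    0.2058] F [ 3.0468 10.6183  2.418 ] M [ 1.9863 -0.388   1.1437] op 0.6757523073828323
[10.9659 -1.0324  2.5616] [ 0.9277  0.0146 -2.1315] a in tool [ 0.0035 -1.      0.0025]
cap in tool (mm) [-0.0704 67.7858 -0.9438] axis in tool [ 0.0035 -1.      0.0025]
```

Request:
apply_moves([
  {"linear": [0.015, -0.033, 0], "rot": [0, 0, 0], "fingers": 130},
  {"linear": [0.015, -0.033, 0], "rot": [0, 0, 0], "fingers": 130},
  {"linear": [0, -0.033, 0], "rot": [0, 0, 0], "fingers": 130},
])

```text
t: 14.5
tool_pos: [0.4652, -0.0795, 0.2082]
tool_rot: [[0.493, 0.497, -0.714], [0.837, -0.045, 0.546], [0.239, -0.866, -0.438]]
force: [8.5, 7.9, -5.1]
opening: 0.678
```

Run:
```python
from fit import *
from edge import edge
from workcell import read_camera
s=st();R=s['tool_rot'];print(R.T@s['force'],R.T@s['ft_torque'],"a in tool",R.T@a);rel()
i=read_camera("scene");edge(i);cv2.imwrite("pics/full7.png",i)
```

```text
t 14.5 q [-23.0392   2.9624 -55.842    2.4396   8.8001 -76.9759] p [ 0.4652 -0.0795  0.2082] F [ 8.4592  7.9394 -5.1363] M [ 1.4022 -0.311   0.8578] op 0.6778765460350549
[9.5825 8.2978 0.544 ] [ 0.6356 -0.0317 -1.5471] a in tool [ 0.0012 -1.      0.0014]
cap in tool (mm) [-0.2442 70.5465 -1.1929] axis in tool [ 0.0012 -1.      0.0014]
-9 -18.4 7.6; -6 -18.3 1.1; 9 -18.3 1.0;
```

The cap is rising with the tool: about 19 mm, against 13 mm for a free thread. The remaining drag is sideways rubbing, so I'll keep lifting slowly while relieving it.

Request:
apply_moves([
  {"linear": [0.015, -0.05, 0], "rot": [0, 0, 0], "fingers": 130},
  {"linear": [0.015, -0.05, 0], "rot": [0, 0, 0], "fingers": 130},
  {"linear": [0.015, -0.05, 0], "rot": [0, 0, 0], "fingers": 130},
])

```text
t: 14.85
tool_pos: [0.4628, -0.0792, 0.2121]
tool_rot: [[0.496, 0.495, -0.713], [0.836, -0.049, 0.546], [0.235, -0.867, -0.439]]
force: [0.5, 1.9, -0.3]
opening: 0.677
```

Run:
```python
from fit import *
s=st();R=s['tool_rot'];print(R.T@s['force'],R.T@s['ft_torque'],"a in tool",R.T@a);rel()
```

```text
t 14.85 q [-22.9798   2.2404 -55.7303   3.3017   8.5019 -76.8802] p [ 0.4628 -0.0792  0.2121] F [ 0.5327  1.9023 -0.3258] M [0.3264 0.4853 0.2039] op 0.6774868621475191
[1.7777 0.4523 0.8023] [ 0.6155 -0.0392 -0.0571] a in tool [-0.0035 -1.      0.001 ]
cap in tool (mm) [ 0.1369 75.1484 -1.2189] axis in tool [-0.0035 -1.      0.001 ]
```

The cap is free: residual force is about 1 N with the grip still on it. I'll lift clear along the axis, then check how the cap sits in the gripper.

Request:
apply_moves([
  {"linear": [0, -0.2, 0], "rot": [0, 0, 0], "fingers": 140},
  {"linear": [0, -0.4, 0], "rot": [0, 0, 0], "fingers": 140},
  {"linear": [0, -0.5, 0], "rot": [0, 0, 0], "fingers": 140},
  {"linear": [0, -0.5, 0], "rot": [0, 0, 0], "fingers": 140},
  {"linear": [0, -0.4, 0], "rot": [0, 0, 0], "fingers": 140},
  {"linear": [0, 0, 0], "rot": [0, 0, 0], "fingers": 140},
], grip_force=40)

```text
t: 15.45
tool_pos: [0.4334, -0.0776, 0.2662]
tool_rot: [[0.497, 0.498, -0.711], [0.836, -0.054, 0.547], [0.234, -0.865, -0.443]]
force: [1.5, 0.4, -0.7]
opening: 0.674
```

Run:
```python
from fit import *
from workcell import read_camera
s=st();rel();i=read_camera("scene");cv2.imwrite("pics/full8.png",i)
c=s['tool_pos']+.052*s['tool_rot'][:,1];u,v=proj("scene",c).astype(int);print(u,v)
cv2.imwrite("pics/s8.png",cv2.resize(i[v-50:v+70,u-50:u+70],None,fx=4.9,fy=4.9,interpolation=2))
```

```text
t 15.45 q [-24.6548  -7.0533 -54.0228  14.2616   9.1288 -78.2911] p [ 0.4334 -0.0776  0.2662] F [ 1.4772  0.3521 -0.6782] M [0.0599 0.4773 0.0472] op 0.6743035423509247
cap in tool (mm) [  0.9343 136.6943   1.3212] axis in tool [-0.0056 -1.     -0.0042]
290 164
```

View pics/s8.png

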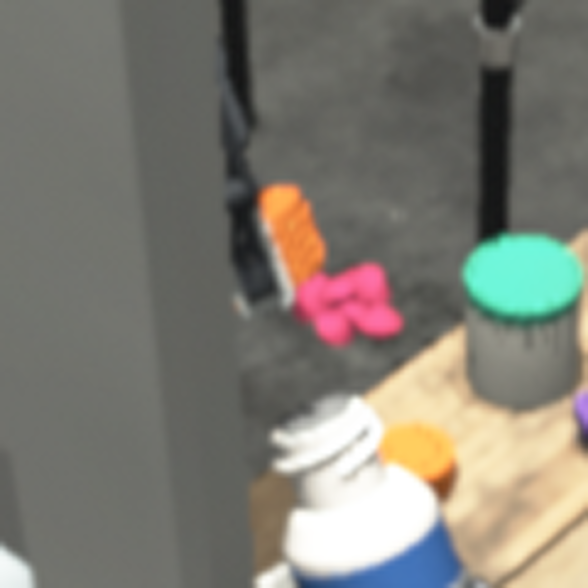

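The cap is held and the open jar's thread shows at (330,430), but the post half hides the cap. I'll turn the tool vertical at a spot the scene camera sees and measure the cap's tilt there.

```bash
cat >> h.py <<'E'
def downR(ang):
    g=np.radians(ang);z=np.array([np.cos(g),np.sin(g),0]);y=-Z;return np.c_[np.cross(y,z),y,z]
E
python3 - <<'E'
from h import *
for p in([.52,-.10,.32],[.55,-.12,.30],[.5,-.06,.32]):
    print(proj("scene",np.array(p)-[0,0,.052]),proj("scene",p))
plan([.52,-.10,.32],downR(101),8)
E
```

```text
[305.6891 163.7479] [304.6204 139.8525]
[310.6214 185.396 ] [309.7507 162.1757]
[312.8617 148.5614] [312.1173 124.7847]
8 rows lin [ 0.2796 -0.1067 -0.3366] rot [0.0068 0.0153 0.0082] deg/row 6.707648119223126
```

Run:
```python
from h import *
plan([.55,-.08,.31],downR(101),8)
```

```text
8 rows lin [ 0.4231 -0.0391 -0.3307] rot [0.0068 0.0153 0.0082] deg/row 6.707648119223126
```

Request:
apply_moves([
  {"linear": [0.423, -0.039, -0.331], "rot": [0.0068, 0.0153, 0.0082], "fingers": 140},
  {"linear": [0.423, -0.039, -0.331], "rot": [0.0068, 0.0153, 0.0082], "fingers": 140},
  {"linear": [0.423, -0.039, -0.331], "rot": [0.0068, 0.0153, 0.0082], "fingers": 140},
  {"linear": [0.423, -0.039, -0.331], "rot": [0.0068, 0.0153, 0.0082], "fingers": 140},
  {"linear": [0.423, -0.039, -0.331], "rot": [0.0068, 0.0153, 0.0082], "fingers": 140},
  {"linear": [0.423, -0.039, -0.331], "rot": [0.0068, 0.0153, 0.0082], "fingers": 140},
  {"linear": [0.423, -0.039, -0.331], "rot": [0.0068, 0.0153, 0.0082], "fingers": 140},
  {"linear": [0.423, -0.039, -0.331], "rot": [0.0068, 0.0153, 0.0082], "fingers": 140},
  {"linear": [0, 0, 0], "rot": [0, 0, 0], "fingers": 140},
  {"linear": [0, 0, 0], "rot": [0, 0, 0], "fingers": 140},
])

```text
t: 16.5
tool_pos: [0.5501, -0.0798, 0.3077]
tool_rot: [[0.982, -0.0, -0.191], [0.191, 0.002, 0.982], [0.0, -1.0, 0.002]]
force: [-0.8, -0.3, -0.6]
opening: 0.679
```

```bash
cat > fit2.py <<'E'
from h import *
import cv2
from scipy.optimize import minimize
from workcell import read_camera
s=st();R=s['tool_rot'];print(R);p=s['tool_pos'];i=read_camera("scene");cv2.imwrite("pics/full9.png",i)
c0=proj("scene",p+.052*R[:,1]);o=(c0-[30,30]).astype(int)
k=cv2.resize(i[o[1]:o[1]+60,o[0]:o[0]+60],None,fx=4,fy=4,interpolation=cv2.INTER_CUBIC)
m=cv2.inRange(cv2.cvtColor(k,cv2.COLOR_BGR2HSV),(4,120,60),(19,255,255));m=cv2.morphologyEx(m,cv2.MORPH_OPEN,np.ones((7,7)))
hl=cv2.convexHull(np.argwhere(m)[:,::-1].astype(np.int32));M=np.zeros_like(m);cv2.fillConvexPoly(M,hl,1)
ph=np.linspace(0,2*np.pi,60)
def hull(x): # x: offset mm along tool y, lateral tool x mm, tilt deg about tool z (jaw), tilt about tool x
    Q=R@Ro.from_rotvec(np.radians([x[3],0,x[2]])).as_matrix();c=p+R@[x[1]/1000,x[0]/1000,0]
    P=[c+Q@np.array([.029*np.cos(f),h,.029*np.sin(f)]) for f in ph for h in(-.015,.015)]
    q=((np.array([proj("scene",e) for e in P])-o+.5)*4).astype(np.float32);return (cv2.convexHull(q)*16).round().astype(np.int32)
def cost(x):
    g=np.zeros_like(m);cv2.fillConvexPoly(g,hull(x),1,shift=4);return (g!=M).sum()+5*x[3]**2
b=min((minimize(cost,[52,0,t,0],method="Nelder-Mead",options=dict(initial_simplex=[[52,0,t,0],[56,0,t,0],[52,4,t,0],[52,0,t+6,0],[52,0,t,3]])) for t in(-12,0,12)),key=lambda z:z.fun)
print("off y, lat x, tilt z, tilt x",b.x,b.fun,M.sum())
v=k.copy();cv2.polylines(v,[hull(b.x)],True,(0,255,0),1,shift=4)
cv2.imwrite("pics/s9.png",np.hstack([cv2.resize(k,(360,360)),cv2.resize(v,(360,360))]))
E
python3 fit2.py
```

```text
t 16.5 q [-15.9093  19.1864  -9.7498  61.1053   0.098  -26.9235] p [ 0.5501 -0.0798  0.3077] F [-0.7574 -0.3265 -0.5887] M [-0.0162  0.0703 -0.0286] op 0.6789283638426161
[[ 0.9816 -0.0002 -0.1911]
 [ 0.1911  0.0018  0.9816]
 [ 0.0001 -1.      0.0019]]
off y, lat x, tilt z, tilt x [ 51.7652   1.8216 -26.8743   2.8924] 3800.829153092566 10798
```

View pics/s9.png

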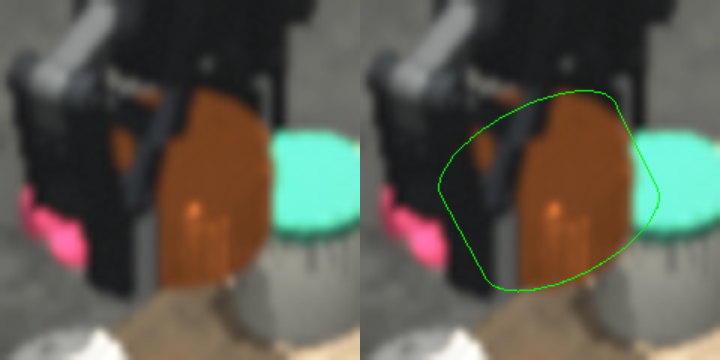

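The cap shows no gross tilt: its right edge at x≈271 is vertical in the crop. The mask failed in the shadow, so I'll refit on the unoccluded part only.

Run:
```python
from h import *
import cv2
from scipy.optimize import minimize
s=observe();R=s['tool_rot'];p=s['tool_pos'];i=cv2.imread("pics/full9.png")
c0=proj("scene",p+.052*R[:,1]);o=(c0-[30,30]).astype(int)
k=cv2.resize(i[o[1]:o[1]+60,o[0]:o[0]+60],None,fx=4,fy=4,interpolation=cv2.INTER_CUBIC)
h=cv2.cvtColor(k,cv2.COLOR_BGR2HSV)
m=(cv2.inRange(h,(3,140,70),(19,255,255))>0)
ok=np.zeros_like(m);ok[:,118:]=1
for r in range(40,215,12):
    xs=np.nonzero(m[r,118:])[0]; print(r,(xs.min()+118,xs.max()+118) if len(xs) else None,end=" ")
ph=np.linspace(0,2*np.pi,60)
def cost(x):
    Q=R@Ro.from_rotvec(np.radians([x[3],0,x[2]])).as_matrix();c=p+R@[x[1]/1000,x[0]/1000,0]
    P=np.array([proj("scene",c+Q@np.array([.029*np.cos(f),hh,.029*np.sin(f)])) for f in ph for hh in(-.015,.015)])
    g=np.zeros(m.shape,np.uint8);cv2.fillConvexPoly(g,(cv2.convexHull(((P-o+.5)*4).astype(np.float32))*16).round().astype(np.int32),1,shift=4)
    return ((g>0)!=m)[ok].sum()+5*x[3]**2+3*x[1]**2
for t in(-8,0,8):
    b=minimize(cost,[52,0,t,0],method="Nelder-Mead",options=dict(initial_simplex=[[52,0,t,0],[56,0,t,0],[52,4,t,0],[52,0,t+6,0],[52,0,t,3]]));print("\n",b.x,b.fun,m[ok].sum())
```

```text
40 None 52 None 64 (np.int64(134), np.int64(154)) 76 (np.int64(130), np.int64(174)) 88 (np.int64(126), np.int64(181)) 100 (np.int64(118), np.int64(180)) 112 (np.int64(118), np.int64(182)) 124 (np.int64(118), np.int64(181)) 136 (np.int64(118), np.int64(181)) 148 (np.int64(118), np.int64(181)) 160 (np.int64(118), np.int64(179)) 172 (np.int64(118), np.int64(170)) 184 (np.int64(118), np.int64(154)) 196 None 208 None 
 [54.3556 -4.4792 -3.6994 -1.167 ] 640.9978580102454 7116

 [54.2681 -4.718  -0.8435 -1.2164] 612.1784886991874 7116

 [54.1063 -4.7335 -0.353  -1.4206] 606.3100780046004 7116
```

The cap sits within about 3° of square, its centre about 54 mm ahead of the TCP. Now over to the tray.

Run:
```python
from h import *
plan([.496,-.322,.20],downR(101.3),10)
p=np.array([.496,-.322,.20]);plan([.496,-.322,.090],downR(101.3),6,p0=p,R0=downR(101.3))
```

```text
10 rows lin [-0.3309  0.3596 -0.7591] rot [-0.     -0.0001  0.    ] deg/row 0.03017446415038921
6 rows lin [0.     0.6111 0.    ] rot [0. 0. 0.] deg/row 0.0
```

Request:
apply_moves([
  {"linear": [-0.331, 0.36, -0.759], "rot": [0, 0, 0], "fingers": 140},
  {"linear": [-0.331, 0.36, -0.759], "rot": [0, 0, 0], "fingers": 140},
  {"linear": [-0.331, 0.36, -0.759], "rot": [0, 0, 0], "fingers": 140},
  {"linear": [-0.331, 0.36, -0.759], "rot": [0, 0, 0], "fingers": 140},
  {"linear": [-0.331, 0.36, -0.759], "rot": [0, 0, 0], "fingers": 140},
  {"linear": [-0.331, 0.36, -0.759], "rot": [0, 0, 0], "fingers": 140},
  {"linear": [-0.331, 0.36, -0.759], "rot": [0, 0, 0], "fingers": 140},
  {"linear": [-0.331, 0.36, -0.759], "rot": [0, 0, 0], "fingers": 140},
  {"linear": [-0.331, 0.36, -0.759], "rot": [0, 0, 0], "fingers": 140},
  {"linear": [-0.331, 0.36, -0.759], "rot": [0, 0, 0], "fingers": 140},
  {"linear": [0, 0.6, 0], "rot": [0, 0, 0], "fingers": 140},
  {"linear": [0, 0.6, 0], "rot": [0, 0, 0], "fingers": 140},
  {"linear": [0, 0.6, 0], "rot": [0, 0, 0], "fingers": 140},
  {"linear": [0, 0.6, 0], "rot": [0, 0, 0], "fingers": 140},
  {"linear": [0, 0.4, 0], "rot": [0, 0, 0], "fingers": 140},
  {"linear": [0, 0.3, 0], "rot": [0, 0, 0], "fingers": 140},
  {"linear": [0, 0, 0], "rot": [0, 0, 0], "fingers": 140},
  {"linear": [0, 0, 0], "rot": [0, 0, 0], "fingers": 140},
])

```text
t: 18.35
tool_pos: [0.4964, -0.3217, 0.1084]
tool_rot: [[0.982, 0.002, -0.19], [0.19, 0.001, 0.982], [0.002, -1.0, 0.001]]
force: [-0.0, 0.1, -0.3]
opening: 0.674
```

Request:
apply_moves([
  {"linear": [0, 0.06, 0], "rot": [0, 0, 0], "fingers": 140},
  {"linear": [0, 0.06, 0], "rot": [0, 0, 0], "fingers": 140},
  {"linear": [0, 0.06, 0], "rot": [0, 0, 0], "fingers": 140},
  {"linear": [0, 0.06, 0], "rot": [0, 0, 0], "fingers": 140},
  {"linear": [0, 0, 0], "rot": [0, 0, 0], "fingers": 140},
])

```text
t: 18.85
tool_pos: [0.4962, -0.3216, 0.1004]
tool_rot: [[0.982, 0.001, -0.19], [0.19, 0.002, 0.982], [0.002, -1.0, 0.002]]
force: [-0.6, 0.5, -0.1]
opening: 0.681
```

Request:
apply_moves([
  {"linear": [0, 0.15, 0], "rot": [0, 0, 0], "fingers": 140},
  {"linear": [0, 0.15, 0], "rot": [0, 0, 0], "fingers": 140},
  {"linear": [0, 0.15, 0], "rot": [0, 0, 0], "fingers": 140},
  {"linear": [0, 0.15, 0], "rot": [0, 0, 0], "fingers": 140},
  {"linear": [0, 0.07, 0], "rot": [0, 0, 0], "fingers": 140},
  {"linear": [0, 0, 0], "rot": [0, 0, 0], "fingers": 140},
])

```text
t: 19.45
tool_pos: [0.4961, -0.3215, 0.0801]
tool_rot: [[0.982, 0.001, -0.19], [0.19, 0.002, 0.982], [0.001, -1.0, 0.002]]
force: [-0.0, 0.2, -0.8]
opening: 0.676
```

Request:
apply_moves([
  {"linear": [0, 0.033, 0], "rot": [0, 0, 0], "fingers": 140},
  {"linear": [0, 0.033, 0], "rot": [0, 0, 0], "fingers": 140},
  {"linear": [0, 0.033, 0], "rot": [0, 0, 0], "fingers": 140},
  {"linear": [0, 0, 0], "rot": [0, 0, 0], "fingers": 140},
])

```text
t: 19.85
tool_pos: [0.4963, -0.3217, 0.0776]
tool_rot: [[0.982, 0.002, -0.19], [0.19, 0.002, 0.982], [0.002, -1.0, 0.002]]
force: [-0.4, 0.8, -0.3]
opening: 0.678
```

Request:
apply_moves([
  {"linear": [0, 0.033, 0], "rot": [0, 0, 0], "fingers": 140},
  {"linear": [0, 0.033, 0], "rot": [0, 0, 0], "fingers": 140},
  {"linear": [0, 0, 0], "rot": [0, 0, 0], "fingers": 140},
])

```text
t: 20.15
tool_pos: [0.4963, -0.3216, 0.0755]
tool_rot: [[0.982, 0.001, -0.19], [0.19, 0.002, 0.982], [0.002, -1.0, 0.002]]
force: [-0.1, -0.3, -0.4]
opening: 0.674
```

Request:
apply_moves([
  {"linear": [0, 0.033, 0], "rot": [0, 0, 0], "fingers": 140},
  {"linear": [0, 0, 0], "rot": [0, 0, 0], "fingers": 140},
])

```text
t: 20.35
tool_pos: [0.4963, -0.3216, 0.0746]
tool_rot: [[0.982, 0.001, -0.19], [0.19, 0.002, 0.982], [0.002, -1.0, 0.002]]
force: [0.2, 0.3, -1.5]
opening: 0.672
```

Request:
apply_moves([
  {"linear": [0, 0.033, 0], "rot": [0, 0, 0], "fingers": 140},
  {"linear": [0, 0, 0], "rot": [0, 0, 0], "fingers": 140},
])

```text
t: 20.55
tool_pos: [0.4963, -0.3216, 0.0736]
tool_rot: [[0.982, 0.001, -0.19], [0.19, 0.002, 0.982], [0.002, -1.0, 0.002]]
force: [-0.2, -0.7, -1.0]
opening: 0.678
```

Request:
apply_moves([
  {"linear": [0, 0.025, 0], "rot": [0, 0, 0], "fingers": 140},
  {"linear": [0, 0, 0], "rot": [0, 0, 0], "fingers": 140},
])

```text
t: 20.75
tool_pos: [0.4964, -0.3217, 0.0732]
tool_rot: [[0.982, 0.002, -0.19], [0.19, 0.002, 0.982], [0.002, -1.0, 0.001]]
force: [-0.4, 0.7, 2.9]
opening: 0.675
```

Contact: +3 N at TCP z 0.073, close to the predicted 0.074. I'll settle it slightly, open, and back off straight up.

Request:
apply_moves([
  {"linear": [0, 0.012, 0], "rot": [0, 0, 0], "fingers": 140},
  {"linear": [0, 0, 0], "rot": [0, 0, 0], "fingers": 140},
  {"linear": [0, 0, 0], "rot": [0, 0, 0], "fingers": 60},
  {"linear": [0, 0, 0], "rot": [0, 0, 0], "fingers": 40},
  {"linear": [0, 0, 0], "rot": [0, 0, 0], "fingers": 20},
  {"linear": [0, 0, 0], "rot": [0, 0, 0], "fingers": 0},
  {"linear": [0, 0, 0], "rot": [0, 0, 0], "fingers": 0},
  {"linear": [0, 0, 0], "rot": [0, 0, 0], "fingers": 0},
], grip_force=20)

```text
t: 21.55
tool_pos: [0.4963, -0.3216, 0.0725]
tool_rot: [[0.982, 0.002, -0.19], [0.19, 0.002, 0.982], [0.002, -1.0, 0.002]]
force: [0.2, 0.1, 0.2]
opening: 0.999
```

Request:
apply_moves([
  {"linear": [0, -0.3, 0], "rot": [0, 0, 0], "fingers": 0},
  {"linear": [0, -0.6, 0], "rot": [0, 0, 0], "fingers": 0},
  {"linear": [0, -0.8, 0], "rot": [0, 0, 0], "fingers": 0},
  {"linear": [0, -0.9, 0], "rot": [0, 0, 0], "fingers": 0},
  {"linear": [0, -0.9, 0], "rot": [0, 0, 0], "fingers": 0},
  {"linear": [-0.9, -0.6, 0], "rot": [0, 0, 0], "fingers": 0},
  {"linear": [-0.9, -0.6, 0], "rot": [0, 0, 0], "fingers": 0},
  {"linear": [-0.9, -0.6, 0], "rot": [0, 0, 0], "fingers": 0},
  {"linear": [-0.9, -0.3, 0], "rot": [0, 0, 0], "fingers": 0},
  {"linear": [-0.6, 0, 0], "rot": [0, 0, 0], "fingers": 0},
  {"linear": [0, 0, 0], "rot": [0, 0, 0], "fingers": 0},
  {"linear": [0, 0, 0], "rot": [0, 0, 0], "fingers": 0},
])

```text
t: 22.75
tool_pos: [0.3725, -0.3461, 0.241]
tool_rot: [[0.982, 0.003, -0.189], [0.189, 0.001, 0.982], [0.003, -1.0, 0.001]]
force: [-0.0, -0.7, 0.0]
opening: 0.999
```

Run:
```python
from h import *
import cv2
from workcell import read_camera
s=st();t=read_camera("top");c=read_camera("scene")
x=cv2.resize(t[170:345,210:485],(800,509),interpolation=2)
cv2.imwrite("pics/final.png",x)
t0=cv2.imread("pics/top0.png");print("pink/green diff",[cv2.absdiff(t,t0)[b:d,a_:c_].mean() for a_,b,c_,d in((335,175,375,215),(210,300,250,340))])
m=cv2.inRange(cv2.cvtColor(t,cv2.COLOR_BGR2HSV),(3,140,90),(19,255,255))[230:340,385:480];ys,xs=np.nonzero(m)
print("cap top px",xs.mean()+385,ys.mean()+230,xs.min()+385,xs.max()+385,ys.min()+230,ys.max()+230,len(xs),onz("top",(xs.mean()+385,ys.mean()+230),.035), "expected dia px",547.65*.058/1.22)
```

```text
t 22.75 q [-51.2895  17.3721 -22.7774  49.8134   0.1571 -62.201 ] p [ 0.3725 -0.3461  0.241 ] F [-0.0476 -0.7361  0.016 ] M [ 0.0309  0.0148 -0.0787] op 0.9989064300285253
pink/green diff [np.float64(3.33125), np.float64(3.834375)]
cap top px 426.43220338983053 287.70338983050846 417 444 273 298 118 [ 0.4889 -0.3106  0.035 ] expected dia px 26.035819672131147
```

View pics/final.png

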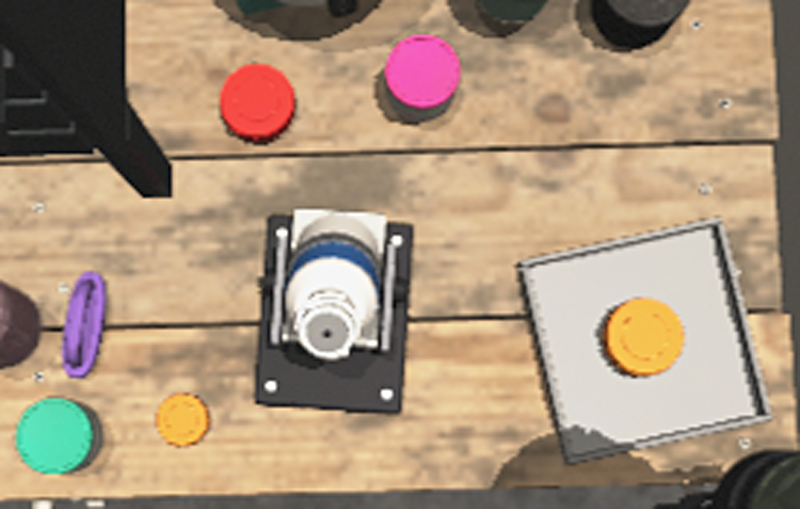

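The final view shows the cap lying flat, top up, in the middle of the tray at (645,336). The jar is open at (327,330), and the pink and green jars are where they started.

```bash
python3 -c "
from workcell import manip; print(manip.hand_in())"
```

```text
the job is handed in; nothing more can be done
None
```

The jar is open. The orange cap lies flat, open side down, near the middle of the grey tray, released, and the job is handed in at about 23 s.

**Unscrewing:** I turned the cap anticlockwise about 280° in total over three grips. It then lifted off along the jar's axis, showing about 1–2 N once clear.

**Problems along the way:**
- **Second grip:** it built up 30–36 N along the axis and about 0.8 N m, above the 0.2 N m the thread should need. I let go there, and the cap was then sitting about 8° askew on the neck.
- **Early pull:** after regripping, a gentle pull met about 10 N, so I turned it a further 30° or so. I then lifted slowly with 8–11 N of rubbing until it came free.
- **Conflicting readings:** during the second grip the camera suggested the cap had stopped rising. After release it showed about 11–14 mm of rise. One silhouette fit in the gripper's shadow was also bad and had to be redone.

**Placing:** the cap touched the tray floor with about 3 N, then I opened the gripper and moved clear.

**Last checks:** the final top picture shows the cap lying flat and round in the tray, and the jar open in its stand. The pink and green jars stand where they were. The gripper is fully open, well away from everything, with under 1 N on the wrist.

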